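Push a cover plate home into the locating stop

ROBOT

A 6-joint arm with a two-finger parallel gripper is mounted at the origin on a cart in front of the work surface, level with it; the furniture and walls round the work are solid. World frame = base frame: x ahead of the robot, y to its left, z up, the work surface at z = 0. Lengths are in m, angles in rad, forces in N, time in s.
With the tool pointing down it reaches from about 0.375 to 0.9 m from the base axis. Payload 3.1 kg.
Tool frame: the origin (TCP) lies at the very end of the fingers, on their centre line; the grasp point (between the pads) lies 19 mm behind it (manip.pinch_z is the distance from the TCP to the grasp point, in m); z points along the fingers, y is the direction in which the jaws open and shut (so a half turn about z gives the same grasp; the last joint's range is limited). The gripper opens to 85 mm and grips with 20 to 120 N. Pads are 22 mm wide; open, the fingers measure 114 mm over their backs; the gripper's body (76 mm by 85 mm) begins 54 mm behind the grasp point. The pads swing forward as they close: fully open they stand 13 mm farther back than shut.
Start: joints at [-1.323, 0.527, 1.433, -0, 1.181, -0.178], TCP at [0.258, -0.569, 0.195] pointing down, gripper open.
Joint ranges: [-3.08, 3.08], [-0.75, 2.2], [0.22, 2.44], [-1.43, 4.57], [0, 2.65], [-2.85, 2.85]. Speed limits (rad/s): [2.79, 2.79, 3.14, 3.14, 3.14, 3.14].

INTERFACE

Orientations are given as a unit quaternion [x, y, z, w].
In Python, from station import manip gives the robot as it stands.
- The arm moves only by the tool drive_tool, never from a script. Its argument "increments" is a list of rows, each a list of 7 numbers: the closure in counts, from 0 (fully open) to 255 (shut), then the shift along the tool's x, y, z in cm, then the turn, a rotation vector about the tool's x, y, z in rad. A call has 1 to 20 rows; each row is the pose to reach, as a shift and turn from the pose commanded when the call began, along the tool's axes at that moment; what a row does not reach only later rows make up. A row lasts 1/10 s, in which the tool goes at most 50 mm and 8.59 degrees, less where a joint would pass 70% of its speed; a pose out of reach is approached as far as the arm can. A call with a gripper value outside its range is refused whole. The fingers move at their own pace and stop on an object; "force" is the grip in N (left out, the last holds). Time passes only in rows, so rows that repeat a pose let the fingers close. It gives the time, the measured TCP pose, the force and the opening at its end, in the units of the state.
- manip.sense(): the state, without advancing time (a new reading comes with each control period).
- manip.snapshot(name): name is "scene" or "side" or "wrist"; returns the picture (480x640x3 uint8, red, green, blue); there is no depth.
- manip.camera_model(name): a dict with "mtx" (3x3 intrinsics, pixels), "cam_to_world" (4x4, takes a point from camera to world coordinates). Camera axes: x right, y down, z forward; pixel columns grow to the right and rows downward; lengths in m; the calibration is good to about 2 mm. A picture is of the moment at which its call begins: read the wrist's pose just before it. camera_model takes no time and is no camera call; for the wrist camera it gives the pose at the moment of the call.
- manip.sign_off(): hands the job in, once; it reports no verdict.
The state is a dict: "t": time; "q": joint angles; "qd": joint speeds; "tau": joint torques, N m; "tcp_pos": TCP position; "tool_rot": TCP orientation; "force": force on the tool from outside, world axes, zero at the start; "ft_torque": the same for the moment, N m; "finger_gap": opening from 0.0 (shut) to 1.0 (fully open).
Only numpy, scipy, OpenCV 4.12 (cv2) and the standard library are available. Lean on these libraries where they do the work, as an engineer would, in place of code of your own. Each camera call takes 0.05 s, during which the arm holds its last target. There are 200 camera calls.

TASK

Push the flat metal cover plate along the bench into the inside corner of the dark L-shaped locating stop, ready for laser marking: one long edge flush along the longer rail and one end up against the shorter rail. Only push it with the fingers, never lift or tip it, and leave the roll of tape, the loupe and the small bush undisturbed.

Things in the scene. Friction and masses are not known exactly. Their poses are not given: they have to be found in the camera images.
- cover_plate: grey anodised aluminium plate, 90 mm (own x) by 110 mm (own y), 20 mm thick, four dark screw holes near the corners, plain upright sides; loose, 0.4 to 0.75 kg, too wide to grasp. Origin at the centre of its underside, z up; same either way round. Starts beyond (+x of) the longer rail and to +y of the shorter one, turned up to 0.35 rad from the stop
- locating_stop: dark steel L fixed to the bench, rails 12 mm wide and high. Origin at the inside corner on the bench, z up. Longer rail, on the robot's side: 180 mm along own +y, working face x = 0, rail at x -12 to 0 mm. Shorter rail: 70 mm along own +x (away from the robot), working face y = 0, rail at y -12 to 0 mm. Plate home: its origin at x = +45, y = +55 mm here, axes parallel
- masking_tape: roll of masking tape lying flat, loose bystander, 87 mm across, 24 mm high, origin at the centre of its underside; to the robot's right (-y) of the work
- loupe: small black loupe standing upright, loose bystander, 37 mm across, 33 mm high, origin at the centre of its underside; to the robot's right (-y) of the work
- bush_4: small grey metal bush standing upright, loose bystander, 38 mm across, 28 mm high, origin at the centre of its underside; to the robot's left (+y) of the work
There are look-alikes about, which are no part of the job. Leave any turquoise look-alike of the cover_plate alone.

How it is judged:
At the end, for the whole second after the job is handed in: The plate lies flat and at rest on the bench in the inside corner: its long edge within 3 mm of the longer rail, its end within 3 mm of the shorter rail, square to the rails within 0.025 rad (x of cover_plate in the frame of locating_stop between 0.043 and 0.048 m and y of cover_plate in the frame of locating_stop between 0.053 and 0.058 m and z of cover_plate in the frame of locating_stop between -0.003 and 0.003 m and angle between the y axis of cover_plate and the y axis of locating_stop, either way round below 0.025 rad and angle between cover_plate's own z axis and vertical below 0.03 rad and linear speed of cover_plate below 0.005 m/s); the robot touches nothing.
It fails at once if the plate is pushed with anything but the fingers (contact force between cover_plate and the arm above 3 N).
It fails at once if the plate is lifted more than 6 mm off the bench or tipped more than 0.15 rad (height (world z) of cover_plate above 0.006 m or angle between cover_plate's own z axis and vertical above 0.15 rad).
It fails at once if the roll of tape is moved more than 10 mm or tipped over (distance of masking_tape from where it was at the start of the episode above 0.01 m or angle between masking_tape's own z axis and vertical above 0.3 rad).
It fails at once if the loupe is moved more than 10 mm or tipped over (distance of loupe from where it was at the start of the episode above 0.01 m or angle between loupe's own z axis and vertical above 0.3 rad).
It fails at once if the small bush is moved more than 10 mm or tipped over (distance of bush_4 from where it was at the start of the episode above 0.01 m or angle between bush_4's own z axis and vertical above 0.3 rad).
It also fails if it takes over 51 s, if anything falls off the work surface, if the arm or the gripper's body presses on something with over 40 N, if the wrist force passes 120 N, or if a joint passes its speed limit or range.

## Working session

There is one attempt and no reset: what is moved stays moved. The work goes in short steps, Python scripts to look and compute and a tool call to move; the robot and the scene stay as the last step left them, time stands still between calls to the robot, and variables do not carry over. Pictures are saved under pics/ and viewed, about 8 in all and at most 12, crops included, and the job is handed in when it is done.

Besides the shell and the picture viewer there is one more tool, called in YAML: its name, and indented under it one key for each argument. drive_tool: Moves the arm, as the interface text tells. Its arguments: {"type":"object","properties":{"increments":{"type":"array","items":{"type":"array","items":{"type":"number"}}},"force":{"type":"number"}},"required":["increments"]}

```bash
mkdir -p pics; cat > h.py <<'E'
from station import manip
import numpy as np, cv2
def snap(n,f):
    im=manip.snapshot(n); cv2.imwrite('pics/'+f,im[:,:,::-1]); return im
def px2w(n,uv,z,cm=None):
    c=cm or manip.camera_model(n); K=np.array(c['mtx']);T=np.array(c['cam_to_world'])
    uv=np.atleast_2d(uv).astype(float); d=(np.linalg.inv(K)@np.c_[uv,np.ones(len(uv))].T).T@T[:3,:3].T
    o=T[:3,3]; return o+d*((z-o[2])/d[:,2])[:,None]
def w2px(n,p):
    c=manip.camera_model(n);T=np.linalg.inv(np.array(c['cam_to_world']))
    q=(np.array(c['mtx'])@(T[:3,:3]@np.atleast_2d(p).T+T[:3,3:])).T; return q[:,:2]/q[:,2:]
E
python3 - <<'E'
from h import *
snap('scene','s0.png'); snap('side','d0.png')
s=manip.sense(); print(s['t'],s['tcp_pos'],s['tool_rot'],s['force'])
for n in('scene','side'): print(manip.camera_model(n))
E
```

```text
0.1 [ 0.25798509 -0.56848639  0.19423519] [ 9.77423413e-01  2.11287725e-01 -4.25074447e-05 -9.83242139e-04] [-0.22618212  0.70385534  0.61491748]
{'mtx': array([[444.40545677,   0.        , 317.56782995],
       [  0.        , 444.40545677, 240.57554636],
       [  0.        ,   0.        ,   1.        ]]), 'cam_to_world': array([[-0.421494  , -0.53019935,  0.73568434, -0.13318282],
       [-0.90675275,  0.23574415, -0.34960571,  0.50970721],
       [ 0.01192744, -0.81444051, -0.58012447,  0.61582707],
       [ 0.        ,  0.        ,  0.        ,  1.        ]])}
{'mtx': array([[475.67158654,   0.        , 326.01143642],
       [  0.        , 475.67158654, 240.66295686],
       [  0.        ,   0.        ,   1.        ]]), 'cam_to_world': array([[ 9.99583535e-01,  2.88533390e-02,  4.90563943e-04,
         5.73453407e-01],
       [ 1.30268421e-02, -4.66335167e-01,  8.84512190e-01,
        -9.06738273e-01],
       [ 2.57498973e-02, -8.84137431e-01, -4.66516823e-01,
         6.17952593e-01],
       [ 0.00000000e+00,  0.00000000e+00,  0.00000000e+00,
         1.00000000e+00]])}
```

View pics/s0.png

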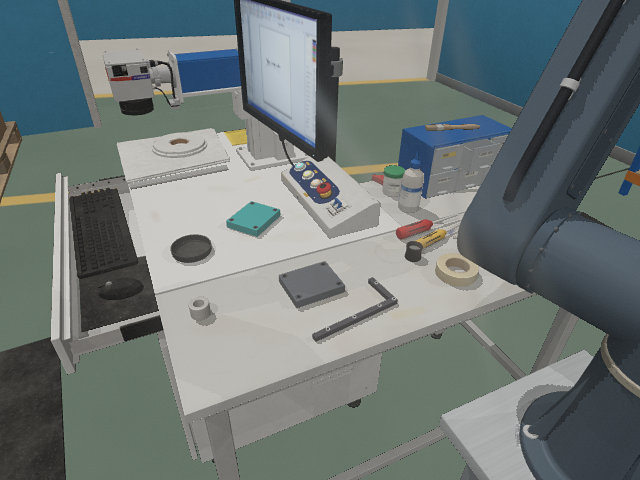

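View pics/d0.png

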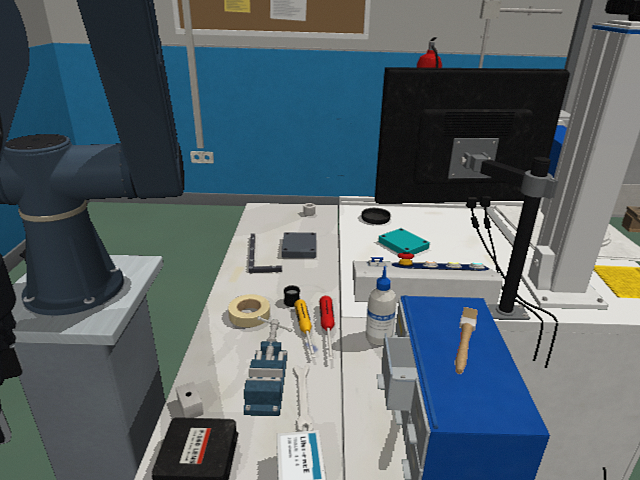

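Plate candidates in the scene view are the grey plate at (312,283), which I choose, and the turquoise look-alike at (254,218), which I leave alone. The stop is at (358,308) with its corner near (393,301). The bush is at (200,308), the loupe at (414,251) and the tape at (457,270). Next is a close crop to check the choice.

```bash
python3 - <<'E'
from h import *
im=cv2.imread('pics/s0.png'); c=im[245:345,270:430]
cv2.imwrite('pics/c0.png',cv2.resize(c,None,fx=5,fy=5,interpolation=cv2.INTER_CUBIC))
for nm,uv,z in [('tape',(457,265),.024),('loupe',(414,245),.033),('bush',(200,301),.028)]: print(nm,px2w('scene',[uv],z))
E
```

```text
tape [[ 0.41401235 -0.08211899  0.024     ]]
loupe [[ 0.50268816 -0.03169159  0.033     ]]
bush [[0.52332219 0.44392121 0.028     ]]
```

View pics/c0.png

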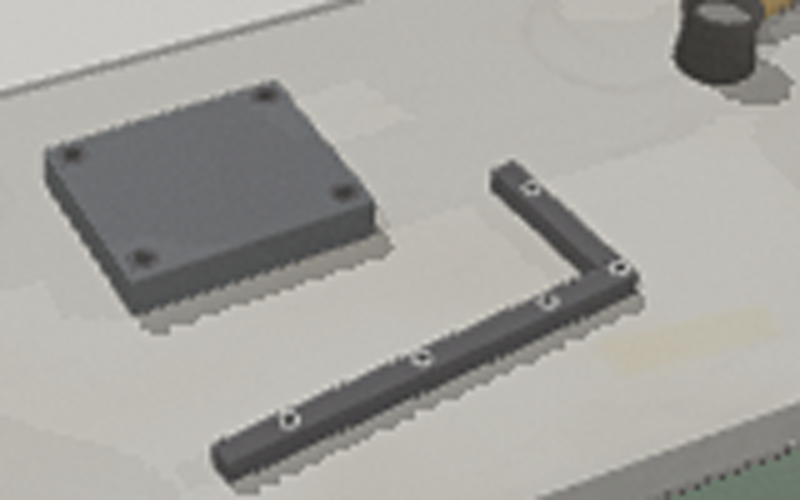

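The crop shows the grey plate with four dark holes. Its top corners are at crop (45,150), (275,82), (375,205) and (130,283), and the stop's inside corner is at (583,273).

```bash
python3 - <<'E'
from h import *
f=lambda a:np.array(a)/5+np.array([270,245])-0.4
P=px2w('scene',f([(45,150),(275,82),(375,205),(130,283)]),.02)[:,:2]
S=px2w('scene',f([(583,273),(214,444),(491,175),(637,272),(515,161)]),.012)[:,:2]
print(P,S)
print('plate c',P.mean(0),[np.linalg.norm(P[i]-P[i-1]) for i in range(4)])
a=lambda v:np.arctan2(v[1],v[0])
print('plate yaw (own y dir-90)',[a(v)-np.pi/2 for v in (P[0]-P[1],P[3]-P[2])],[a(v) for v in(P[1]-P[2],P[0]-P[3])])
print('stop yaw',a(S[1]-S[0])-np.pi/2,a(S[2]-S[0]),np.linalg.norm(S[1]-S[0]),np.linalg.norm(S[2]-S[0]))
print(manip.camera_model('wrist'))
E
```

```text
[[0.54460765 0.27634121]
 [0.5468797  0.16890796]
 [0.45761791 0.1668571 ]
 [0.45607622 0.27491042]] [[0.39573195 0.10592721]
 [0.3736486  0.27648929]
 [0.46246298 0.10913637]
 [0.38742051 0.0860239 ]
 [0.46618591 0.09531116]]
plate c [0.50129537 0.22175417] [np.float64(0.08854298902189753), np.float64(0.10745727467514073), np.float64(0.0892853477688849), np.float64(0.10806431554608273)]
plate yaw (own y dir-90) [np.float64(0.02114527234175445), np.float64(0.014266813602892725)] [np.float64(0.022971762016673017), np.float64(0.016160037428151638)]
stop yaw 0.12875768427877565 0.04805394896042093 0.1719857490994115 0.06680814989327478
{'mtx': array([[410.8187661 ,   0.        , 320.760856  ],
       [  0.        , 410.8187661 , 245.89873488],
       [  0.        ,   0.        ,   1.        ]]), 'cam_to_world': array([[ 0.41317572, -0.87121278, -0.26509267,  0.32510369],
       [-0.91064909, -0.39592536, -0.11815815, -0.53843136],
       [-0.00201602,  0.29022647, -0.95695587,  0.37222795],
       [ 0.        ,  0.        ,  0.        ,  1.        ]])}
```

drive_tool:
  increments:
    - [120,26,-29,0,0,0,0.15]
    - [120,52.9,-58.3,0,0,0,0.306]
    - [120,52.9,-58.3,0,0,0,0.306]
    - [120,52.9,-58.3,0,0,0,0.306]
    - [120,52.9,-58.3,0,0,0,0.306]
    - [120,52.9,-58.3,0,0,0,0.306]
    - [120,52.9,-58.3,0,0,0,0.306]
    - [120,52.9,-58.3,0,0,0,0.306]
    - [120,52.9,-58.3,0,0,0,0.306]
    - [120,52.9,-58.3,0,0,0,0.306]
    - [120,52.9,-58.3,0,0,0,0.306]
    - [120,52.9,-58.3,0,0,0,0.306]
    - [120,52.9,-58.3,0,0,0,0.306]
    - [120,52.9,-58.3,0,0,0,0.306]
    - [120,52.9,-58.3,0,0,0,0.306]
    - [120,52.9,-58.3,0,0,0,0.306]
    - [120,52.9,-58.3,0,0,0,0.306]
    - [120,52.9,-58.3,0,0,0,0.306]
    - [120,52.9,-58.3,0,0,0,0.306]

```text
t: 2.0
tcp_pos: [0.4983, 0.1794, 0.1947]
tool_rot: [0.998, 0.06, -0.001, 0.0]
force: [0.5, -0.1, -0.3]
finger_gap: 0.53
```

```bash
python3 - <<'E'
from h import *
import pickle
pickle.dump(manip.camera_model('wrist'),open('w0.pkl','wb'))
snap('wrist','w0.png'); s=manip.sense(); print(s)
E
```

```text
{'t': 2.05, 'q': array([ 1.33980332e-01,  4.00519182e-01,  1.67021346e+00, -3.39142067e-04,
        1.07220764e+00,  1.58657723e+00]), 'qd': array([-0.0098075 , -0.00518611, -0.00236431,  0.00149509,  0.00072453,
        0.00252131]), 'tau': array([ 4.43737507e-01, -3.64647603e+01, -1.62244838e+01,  1.92979595e-02,
       -2.32690254e-04, -2.09024496e-03]), 'tcp_pos': array([0.4984202 , 0.17908469, 0.19486048]), 'tool_rot': array([ 9.98249084e-01,  5.91463489e-02, -6.60788904e-04,  1.98863815e-04]), 'force': array([1.12369798, 0.02522925, 0.13892235]), 'ft_torque': array([ 0.00062469, -0.00351548,  0.0123174 ]), 'finger_gap': 0.5291240334236179}
```

View pics/w0.png

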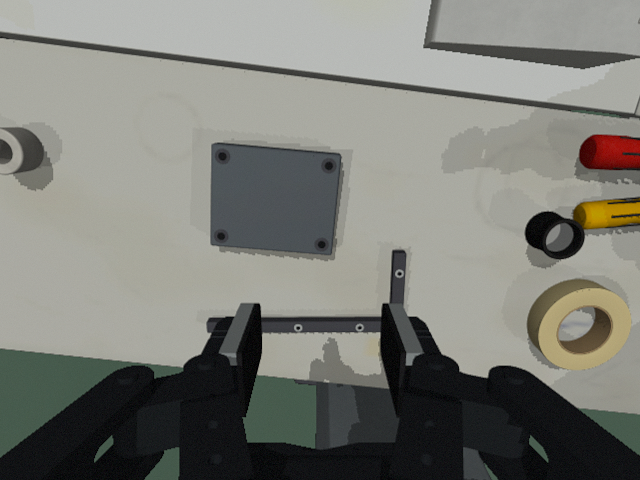

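The wrist view shows the plate's top corners near (212,143), (341,154), (332,254) and (211,245). The long rail's inner edge is at row ~319 from column 208 to 390, and the short rail's inner edge is at column ~392.

```bash
python3 - <<'E'
from h import *
import pickle
cm=pickle.load(open('w0.pkl','rb'))
P=px2w('',[(212,143),(341,154),(332,254),(211,245)],.02,cm)[:,:2]
S=px2w('',[(208,319),(380,318.5),(392,251),(390.5,303)],.012,cm)[:,:2]
a=lambda v:np.arctan2(v[1],v[0])
print(P,S,P.mean(0))
print('plate',[a(v)-np.pi/2 for v in (P[0]-P[1],P[3]-P[2])],[a(v) for v in(P[1]-P[2],P[0]-P[3])],[np.linalg.norm(P[i]-P[i-1]) for i in range(4)])
print('stop',a(S[0]-S[1])-np.pi/2,a(S[2]-S[3]))
# corner
A=np.c_[S[0]-S[1],-(S[2]-S[3])];t=np.linalg.solve(A,S[3]-S[1]);c=S[1]+t[0]*(S[0]-S[1]);print('corner',c,np.linalg.norm(S[0]-c),np.linalg.norm(S[2]-c))
E
```

```text
[[0.54301153 0.27577585]
 [0.54691179 0.16783253]
 [0.45836597 0.16411793]
 [0.4538972  0.27291061]] [[0.3756972  0.27460363]
 [0.39603175 0.10897268]
 [0.46524703 0.10905247]
 [0.41344844 0.10162012]] [0.50054662 0.22015923]
plate [np.float64(0.036116760924097324), np.float64(0.04105293726653114)] [np.float64(0.04192653410661082), np.float64(0.03214132974230149)] [np.float64(0.0891603871187324), np.float64(0.10801376722430263), np.float64(0.08862370770845154), np.float64(0.10888442454504606)]
stop 0.12215893266100508 0.14251286938361282
corner [0.3972203  0.09929162] 0.17662826493088185 0.06872343583450903
```

drive_tool:
  increments:
    - [120,4.5,-2,0,0,0,-0.004]
    - [120,8.5,-4,0,0,0,-0.004]
    - [120,8.5,-4,5,0,0,-0.004]
    - [120,8.5,-4,10,0,0,-0.004]
    - [120,8.5,-4,14,0,0,-0.004]
    - [120,8.5,-4,16.5,0,0,-0.004]
    - [120,8.5,-4,17.7,0,0,-0.004]
    - [120,8.5,-4,18.3,0,0,-0.004]
    - [120,8.5,-4,18.7,0,0,-0.004]
    - [120,8.5,-4,18.7,0,0,-0.004]
    - [120,8.5,-4,18.7,0,0,-0.004]

```text
t: 3.15
tcp_pos: [0.5798, 0.2303, 0.0096]
tool_rot: [0.998, 0.062, 0.001, -0.0]
force: [-0.4, -0.1, -0.3]
finger_gap: 0.533
```

```bash
python3 - <<'E'
from h import *
im=snap('scene','s1.png')[:,:,::-1]; sd=snap('side','d1.png')[:,:,::-1]
a=cv2.resize(im[200:350,220:420],(800,600)) 
b=cv2.resize(sd[190:310,200:360],(800,600))
cv2.imwrite('pics/c1.png',cv2.resize(np.hstack([a,b]),(800,300)))
E
```

```text
(no output)
```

View pics/c1.png

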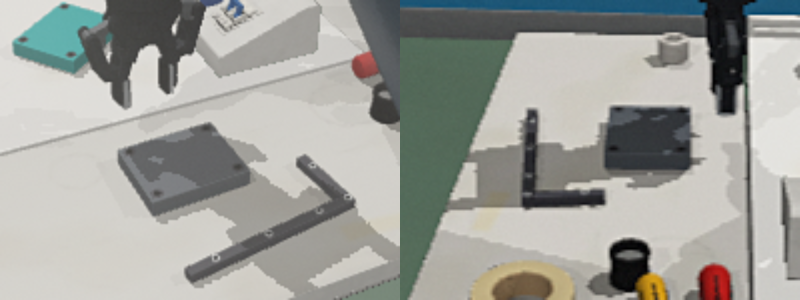

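drive_tool:
  increments:
    - [120,0,0,0.3,0,0,0]
    - [120,0,0,0.5,0,0,0]
    - [120,0,0,0.5,0,0,0]
    - [120,-1,0,0.5,0,0,0]
    - [120,-2,0,0.5,0,0,0]
    - [120,-2.5,0,0.5,0,0,0]
    - [120,-3,0,0.5,0,0,0]
    - [120,-3.5,0,0.5,0,0,0]
    - [120,-4,0,0.5,0,0,0]

```text
t: 4.15
tcp_pos: [0.5388, 0.2252, 0.0032]
tool_rot: [0.998, 0.062, 0.0, -0.0]
force: [0.9, -0.2, -0.2]
finger_gap: 0.529
```

```bash
python3 - <<'E'
from h import *
print(manip.sense()['tcp_pos'],manip.sense()['force'],manip.sense()['tool_rot'])
im=snap('scene','s2.png')[:,:,::-1]; sd=snap('side','d2.png')[:,:,::-1]
a=cv2.resize(im[200:350,220:420],(800,600)) 
b=cv2.resize(sd[190:310,200:360],(800,600))
cv2.imwrite('pics/c2.png',cv2.resize(np.hstack([a,b]),(800,300)))
E
```

```text
[0.53883022 0.22521055 0.00322279] [ 0.8633876  -0.17077646 -0.17667135] [ 9.98085313e-01  6.18519922e-02  1.91326383e-04 -3.83782356e-05]
```

View pics/c2.png

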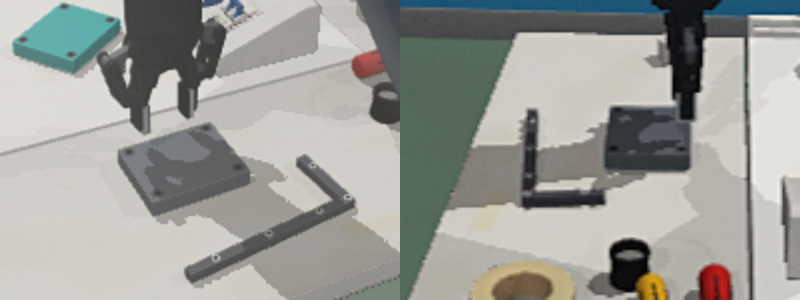

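```bash
python3 - <<'E'
from h import *
ims=[cv2.imread(f'pics/s{i}.png')[225:315,265:375] for i in (0,2)]
cv2.imwrite('pics/c3.png',cv2.resize(np.hstack(ims),None,fx=3.6,fy=3.6,interpolation=cv2.INTER_CUBIC))
s=manip.sense();t=s['tcp_pos']
from scipy.spatial.transform import Rotation as R
r=R.from_quat(s['tool_rot']).as_matrix()
for sy in(-1,1):
  for sx in (-1,1): print(sx,sy,w2px('scene',t+r@[sx*.011,sy*.03,0])[0])
E
```

```text
-1 -1 [292.77202884 283.92366908]
1 -1 [287.67169946 278.08677017]
-1 1 [317.13876337 274.36056171]
1 1 [311.79649762 268.83102511]
```

View pics/c3.png

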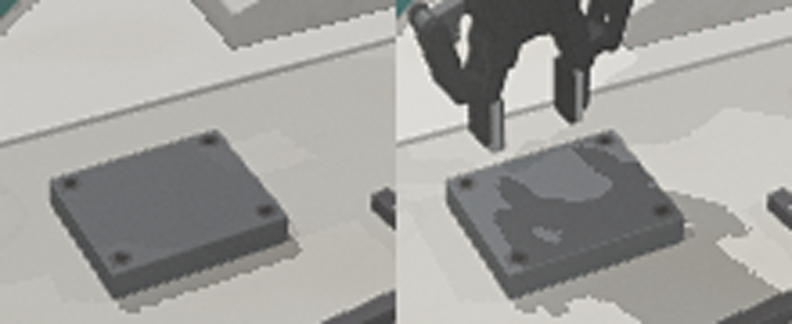

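```bash
python3 - <<'E'
from h import *
for uv in [(314,259),(292.5,266.7)]:
  for z in (0,.02,.03,.04): print(uv,z,px2w('scene',[uv],z)[0])
for z in (0,.02,.03,.04): print('side',z,px2w('side',[(314,237)],z)[0],px2w('side',[(317,237)],z)[0])
E
```

```text
(314, 259) 0 [5.86054479e-01 1.76157568e-01 1.11022302e-16]
(314, 259) 0.02 [0.56269606 0.18699014 0.02      ]
(314, 259) 0.03 [0.55101685 0.19240643 0.03      ]
(314, 259) 0.04 [0.53933764 0.19782272 0.04      ]
(292.5, 266.7) 0 [0.58022616 0.23092339 0.        ]
(292.5, 266.7) 0.02 [0.55705703 0.23997735 0.02      ]
(292.5, 266.7) 0.03 [0.54547246 0.24450433 0.03      ]
(292.5, 266.7) 0.04 [0.53388789 0.24903132 0.04      ]
side 0 [0.53993192 0.28494657 0.        ] [0.54838544 0.28547743 0.        ]
side 0.02 [0.54101684 0.24637775 0.02      ] [0.54919677 0.24689144 0.02      ]
side 0.03 [0.5415593  0.22709335 0.03      ] [0.54960243 0.22759844 0.03      ]
side 0.04 [0.54210176 0.20780894 0.04      ] [0.55000809 0.20830544 0.04      ]
```

```bash
python3 - <<'E'
from h import *
from scipy.spatial.transform import Rotation as R
s=manip.sense();t=s['tcp_pos'];r=R.from_quat(s['tool_rot']).as_matrix()
print(manip.pinch_z,t,s['finger_gap'],s['force'])
for h in (0,.01,.02,.03,.04):
  print(h,[w2px('wrist',t+r@[x,.0225,-h])[0].round(0) for x in(-.011,.011)],[w2px('wrist',t+r@[x,-.0225,-h])[0].round(0) for x in(-.011,.011)])
im=snap('wrist','w1.png')
E
```

```text
0.0187 [0.538037   0.22513389 0.00307635] 0.5295340123546303 [ 0.65054336 -0.061803   -0.03735859]
0 [array([368., 308.]), array([370., 264.])] [array([273., 308.]), array([271., 264.])]
0.01 [array([370., 317.]), array([372., 271.])] [array([271., 317.]), array([269., 271.])]
0.02 [array([373., 328.]), array([375., 280.])] [array([268., 328.]), array([266., 280.])]
0.03 [array([376., 340.]), array([378., 289.])] [array([265., 340.]), array([263., 289.])]
0.04 [array([379., 353.]), array([382., 300.])] [array([261., 353.]), array([259., 300.])]
```

View pics/w1.png

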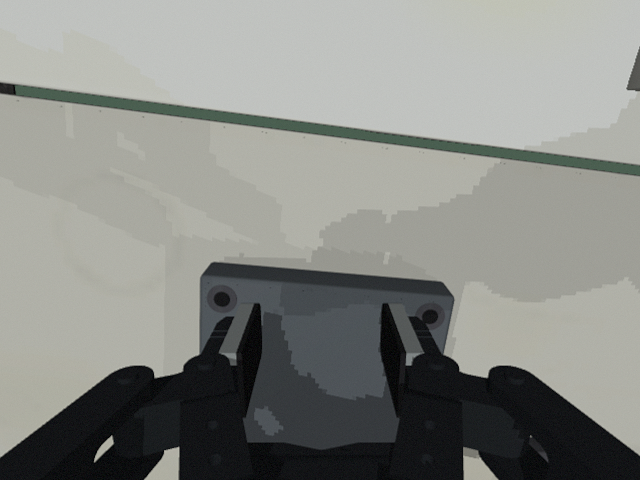

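The tips turned out to ride about 4 cm behind the reported TCP: they hover over the plate, which hasn't moved. I'll back off and lower in small steps, watching the force.

drive_tool:
  increments:
    - [120,2,0,0,0,0,0]
    - [120,4,0,0,0,0,0]
    - [120,4.5,0,0,0,0,0]
    - [120,4.5,0,0.5,0,0,0]
    - [120,4.5,0,1,0,0,0]
    - [120,4.5,0,1.2,0,0,0]
    - [120,4.5,0,1.4,0,0,0]
    - [120,4.5,0,1.4,0,0,0]
    - [120,4.5,0,1.4,0,0,0]

```text
t: 5.2
tcp_pos: [0.5835, 0.2308, -0.0109]
tool_rot: [0.998, 0.062, -0.0, 0.0]
force: [1.0, 0.2, 0.4]
finger_gap: 0.527
```

```bash
python3 - <<'E'
from h import *
s=manip.sense();print(s['tcp_pos'],s['force'],s['tool_rot'])
im=snap('wrist','w2.png')
# predicted bench-shadow check: edges of fingertips
sc=snap('scene','s3.png')[:,:,::-1]; sd=snap('side','d3.png')[:,:,::-1]
a=sc[225:315,265:385]; b=sd[200:290,240:360]
cv2.imwrite('pics/c4.png',cv2.resize(np.hstack([a,b]),None,fx=3.3,fy=3.3,interpolation=cv2.INTER_CUBIC))
E
```

```text
[ 0.58349955  0.23079888 -0.01086656] [1.03854788 0.1980009  0.39717386] [ 9.98081968e-01  6.19061820e-02 -9.66833964e-05  7.29137643e-06]
```

drive_tool:
  increments:
    - [120,0,0,0.2,0,0,0]
    - [120,0,0,0.4,0,0,0]
    - [120,0,0,0.6,0,0,0]
    - [120,0,0,0.8,0,0,0]
    - [120,0,0,1.0,0,0,0]
    - [120,0,0,1.0,0,0,0]
    - [120,0,0,1.0,0,0,0]

```text
t: 6.05
tcp_pos: [0.5836, 0.2308, -0.021]
tool_rot: [0.998, 0.062, -0.0, 0.0]
force: [0.2, -0.7, -1.0]
finger_gap: 0.529
```

```bash
python3 - <<'E'
from h import *
s=manip.sense();print(s['tcp_pos'],s['force'],s['tool_rot'])
im=snap('wrist','w2.png')
sc=snap('scene','s3.png')[:,:,::-1]; sd=snap('side','d3.png')[:,:,::-1]
a=sc[225:315,265:385]; b=sd[200:290,240:360]
cv2.imwrite('pics/c4.png',cv2.resize(np.hstack([a,b]),None,fx=3.3,fy=3.3,interpolation=cv2.INTER_CUBIC))
E
```

```text
[ 0.58364377  0.23076886 -0.02100789] [ 0.22768955 -0.70843021 -0.95353598] [ 9.98084582e-01  6.18640261e-02 -9.57114104e-05  8.09228087e-06]
```

View pics/c4.png

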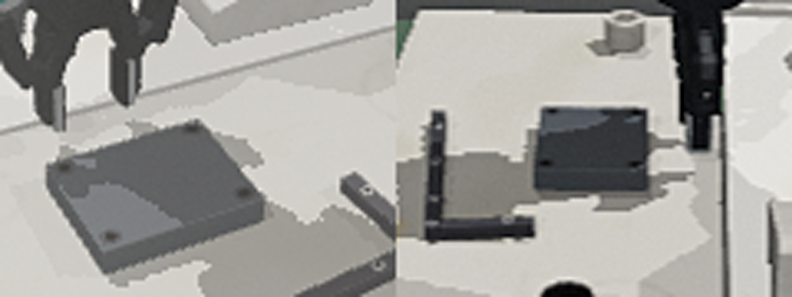

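```bash
python3 - <<'E'
from h import *
for z in (0,.01,.02): print(z,px2w('scene',[(302.9,256.8),(283.2,264.7)],z)[:,:2].tolist(),px2w('side',[(331.5,245.5)],z)[:,:2])
E
```

```text
0 [[0.6037278554062705, 0.1957940412617008], [0.5951610127731762, 0.24704472869357041]] [[0.58947109 0.23748986]]
0.01 [[0.5917616605360398, 0.200891465193558], [0.5833339290758749, 0.25130992731822543]] [[0.58921188 0.21897342]]
0.02 [[0.5797954656658092, 0.20598888912541524], [0.5715068453785734, 0.2555751259428805]] [[0.58895268 0.20045698]]
```

drive_tool:
  increments:
    - [120,0,0,0.2,0,0,0]
    - [120,0,0,0.4,0,0,0]
    - [120,0,0,0.6,0,0,0]
    - [120,0,0,0.8,0,0,0]
    - [120,0,0,0.8,0,0,0]

```text
t: 6.7
tcp_pos: [0.5834, 0.2307, -0.0293]
tool_rot: [0.998, 0.062, -0.0, 0.0]
force: [-0.5, 0.2, 0.1]
finger_gap: 0.527
```

drive_tool:
  increments:
    - [120,-1,0,0,0,0,0]
    - [120,-2,0,0,0,0,0]
    - [120,-2.5,0,0,0,0,0]
    - [120,-3,0,0,0,0,0]
    - [120,-3.5,0,0,0,0,0]
    - [120,-4,0,0,0,0,0]
    - [120,-4.5,0,0,0,0,0]

```text
t: 7.4
tcp_pos: [0.54, 0.2253, -0.0285]
tool_rot: [0.998, 0.062, 0.001, -0.0]
force: [3.8, 0.5, -1.1]
finger_gap: 0.531
```

```bash
python3 - <<'E'
from h import *
s=manip.sense();print(s['tcp_pos'],s['force'],s['ft_torque'])
im=snap('wrist','w3.png');sc=snap('scene','s4.png')
a=cv2.imread('pics/s3.png');b=cv2.imread('pics/s4.png')
A=a[225:345,265:405];B=b[225:345,265:405]
# holes displacement: template match near hole corner (near-left hole)
def corner(im): 
    t=a[285:305,288:308]; r=cv2.matchTemplate(im[265:335,270:350],t,cv2.TM_CCOEFF_NORMED); _,v,_,l=cv2.minMaxLoc(r); return v,l
print(corner(a),corner(b))
cv2.imwrite('pics/c5.png',cv2.resize(np.hstack([B,cv2.resize(im[:,:,::-1],(160,120))]),None,fx=2.6,fy=2.6,interpolation=cv2.INTER_CUBIC))
E
```

```text
[ 0.53998475  0.22528269 -0.02853713] [ 3.83340549  0.49995571 -1.06301642] [ 0.17018493 -0.60735955  0.01577434]
(1.0, (18, 20)) (0.8725701570510864, (26, 26))
```

drive_tool:
  increments:
    - [120,-1,0,0,0,0,0]
    - [120,-2,0,0,0,0,0]
    - [120,-3,0,0,0,0,0]
    - [120,-4,0,0,0,0,0]
    - [120,-4.5,0,0,0,0,0]
    - [120,-4.8,0,0,0,0,0]
    - [120,-4.8,0,0,0,0,0]

```text
t: 8.2
tcp_pos: [0.4909, 0.2193, -0.0287]
tool_rot: [0.998, 0.062, -0.0, 0.0]
force: [3.4, 0.7, 3.6]
finger_gap: 0.531
```

drive_tool:
  increments:
    - [120,-0.2,0,0,0,0,0]
    - [120,-0.4,0,0,0,0,0]
    - [120,-0.4,0,0,0,0,0]

```text
t: 8.5
tcp_pos: [0.4881, 0.2189, -0.0287]
tool_rot: [0.998, 0.062, 0.001, -0.0]
force: [4.8, 0.3, 3.6]
finger_gap: 0.533
```

```bash
python3 - <<'E'
from h import *
s=manip.sense();print(s['tcp_pos'],s['force'],s['ft_torque'])
im=snap('wrist','w4.png')[:,:,::-1];b=snap('scene','s5.png')[:,:,::-1]
B=b[225:345,265:405]
cv2.imwrite('pics/c5.png',np.hstack([cv2.resize(B,(420,360),interpolation=cv2.INTER_CUBIC),cv2.resize(im[200:480],(380,360))]))
E
```

```text
[ 0.48814692  0.21890754 -0.0287486 ] [4.781739   0.33554167 3.60266202] [ 0.07235011 -0.76235098  0.00405562]
```

View pics/c5.png

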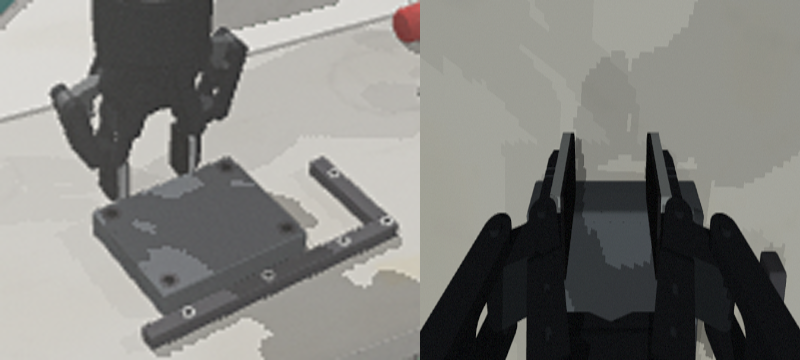

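The plate has slid squarely up to the long rail, with no clear gap visible. I'll continue in small steps until the force rises.

drive_tool:
  increments:
    - [120,-0.2,0,0,0,0,0]
    - [120,-0.4,0,0,0,0,0]
    - [120,-0.4,0,0,0,0,0]

```text
t: 8.9
tcp_pos: [0.4839, 0.2184, -0.0288]
tool_rot: [0.998, 0.062, 0.0, -0.0]
force: [5.3, 0.9, 3.4]
finger_gap: 0.531
```

drive_tool:
  increments:
    - [120,-0.2,0,0,0,0,0]
    - [120,-0.4,0,0,0,0,0]
    - [120,-0.4,0,0,0,0,0]

```text
t: 9.2
tcp_pos: [0.4817, 0.2181, -0.0287]
tool_rot: [0.998, 0.062, 0.002, -0.0]
force: [6.7, 0.0, 1.1]
finger_gap: 0.53
```

drive_tool:
  increments:
    - [120,-0.2,0,0,0,0,0]
    - [120,-0.2,0,0,0,0,0]
    - [120,-0.2,0,0,0,0,0]

```text
t: 9.5
tcp_pos: [0.4819, 0.2181, -0.0286]
tool_rot: [0.998, 0.062, 0.004, -0.001]
force: [10.1, 0.9, -0.5]
finger_gap: 0.531
```

drive_tool:
  increments:
    - [120,-0.3,0,0,0,0,0]
    - [120,-0.3,0,0,0,0,0]
    - [120,-0.3,0,0,0,0,0]

```text
t: 9.8
tcp_pos: [0.4821, 0.2182, -0.0283]
tool_rot: [0.998, 0.062, 0.007, -0.001]
force: [13.1, 0.6, -1.8]
finger_gap: 0.528
```

drive_tool:
  increments:
    - [120,1.5,0,0,0,0,0]
    - [120,3,0,0,0,0,0]
    - [120,3.5,0,-4,0,0,0]
    - [120,3.5,0,-8,0,0,0]
    - [120,1.5,-3,-8,0,0,-0.15]
    - [120,-1,-6,-8,0,0,-0.3]
    - [120,-3,-8.6,-8,0,0,-0.45]
    - [120,-4.7,-8.6,-8,0,0,-0.6]
    - [120,-4.7,-8.6,-8,0,0,-0.75]
    - [120,-4.7,-8.6,-8,0,0,-0.9]
    - [120,-4.7,-8.6,-8,0,0,-1.05]
    - [120,-4.7,-8.6,-8,0,0,-1.2]
    - [120,-4.7,-8.6,-8,0,0,-1.35]
    - [120,-4.7,-8.6,-8,0,0,-1.5]
    - [120,-4.7,-8.6,-8,0,0,-1.571]
    - [120,-4.7,-8.6,-8,0,0,-1.571]
    - [120,-4.7,-8.6,-8,0,0,-1.571]
    - [120,-4.7,-8.6,-8,0,0,-1.571]

```text
t: 11.6
tcp_pos: [0.4159, 0.2962, 0.0506]
tool_rot: [0.662, 0.749, -0.001, -0.001]
force: [-0.7, 0.3, 0.0]
finger_gap: 0.528
```

```bash
python3 - <<'E'
from h import *
import pickle
s=manip.sense();print(s['tcp_pos'],s['force'],s['tool_rot'],s['q'])
p=np.array(s['tcp_pos'][:2])-[.397,.100];c,S=np.cos(.122),np.sin(.122);print(p@[c,S],p@[-S,c])
pickle.dump(manip.camera_model('wrist'),open('w5.pkl','wb'))
im=snap('wrist','w5.png')[:,:,::-1];b=snap('scene','s6.png')[:,:,::-1]
B=b[215:345,255:405]
cv2.imwrite('pics/c6.png',np.hstack([cv2.resize(B,(400,347),interpolation=cv2.INTER_CUBIC),cv2.resize(im,(400,347))]))
E
```

```text
[0.41586183 0.29620604 0.05061145] [-0.65057172  0.31612357  0.01802035] [ 6.62324004e-01  7.49215882e-01 -1.40388557e-03 -7.10243824e-04] [3.99713857e-01 6.07155226e-01 1.83751105e+00 1.03542120e-04
 7.00072315e-01 2.76673290e-01]
0.042599430801321454 0.19245224256605983
```

View pics/c6.png

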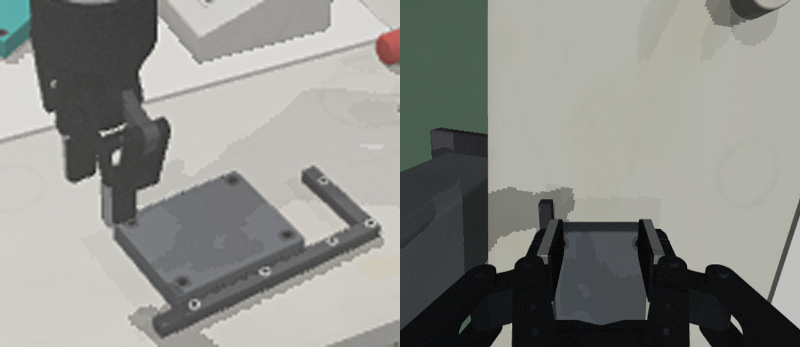

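```bash
python3 - <<'E'
from h import *
import pickle
cm=pickle.load(open('w5.pkl','rb'))
c,S=np.cos(.122),np.sin(.122)
for uv,z in [((320,307),0),((320,319.5),.02)]:
    p=px2w('',[uv],z,cm)[0][:2]-[.397,.1]; print(p@[c,S],p@[-S,c])
im=cv2.imread('pics/w5.png')[295:330,310:330].mean(1).mean(1); print(im.round().astype(int))
E
```

```text
0.041601986495439516 0.15803475772869952
0.04172324343043509 0.15983223454174836
[166 166 166 165 166 166 166 166 166 166 170 133  66  35  39  40  39  41
  41  41  41  42  42  41  49  63  74  79  81  83  83  83  83  83  83]
```

drive_tool:
  increments:
    - [120,0.3,0.2,3,0,0,0]
    - [120,0.3,0.2,5.5,0,0,0]
    - [120,0.3,0.2,7,0,0,0]
    - [120,0.3,0.2,7.6,0,0,0]
    - [120,0.3,0.2,7.9,0,0,0]
    - [120,0.3,0.2,7.9,0,0,0]

```text
t: 12.3
tcp_pos: [0.419, 0.3, -0.0277]
tool_rot: [0.662, 0.749, 0.0, 0.0]
force: [0.6, -0.4, -0.1]
finger_gap: 0.528
```

drive_tool:
  increments:
    - [120,-1,0,0,0,0,0]
    - [120,-2,0,0,0,0,0]
    - [120,-2.5,0,0,0,0,0]
    - [120,-3,0,0,0,0,0]
    - [120,-3.5,0,0,0,0,0]
    - [120,-3.5,0,0,0,0,0]

```text
t: 12.9
tcp_pos: [0.4238, 0.2648, -0.0276]
tool_rot: [0.662, 0.749, 0.0, 0.0]
force: [-0.2, 0.6, 0.4]
finger_gap: 0.53
```

```bash
python3 - <<'E'
from h import *
b=snap('scene','s7.png')[:,:,::-1];a=cv2.imread('pics/s6.png')
# hole at near right (far from fingers) in c6 crop (287,237) -> px
u,v=int(255+287*150/400),int(215+237*130/347);print(u,v)
t=a[v-8:v+8,u-8:u+8]
r=cv2.matchTemplate(b[v-30:v+30,u-40:u+40],t,cv2.TM_CCOEFF_NORMED);_,m,_,l=cv2.minMaxLoc(r);print(m,l[0]-32,l[1]-22)
import pickle;pickle.dump(manip.camera_model('wrist'),open('w6.pkl','wb'))
im=snap('wrist','w6.png')[:,:,::-1]
print(im[250:360,312:328].mean(1).mean(1).round().astype(int))
E
```

```text
362 303
0.9834862351417542 4 -2
[163 163 163 163 164 164 164 164 165 164 164 165 165 165 165 166 166 166
 166 167 166 167 167 167 167 167 167 167 167 166 166 167 166 166 167 166
 167 166 167 164 161 159 160 160 159 160 159 160 158 138 118 111 111 110
 110 110 109 109 110 110 110 110 109 110 109 110 110 109 110 110 110 110
 110 110 110 109 110 110 110 110 109 110 110 110 109 110 110 110 114  77
  31  35  36  36  35  35  35  35  36  35  35  36  36  36  36  36  36  37
  37  37]
```

The plate is following the fingers (its hole shifted by about 8 mm), so I'll keep going.

drive_tool:
  increments:
    - [120,-0.8,0,0,0,0,0]
    - [120,-1.6,0,0,0,0,0]
    - [120,-2.4,0,0,0,0,0]
    - [120,-3,0,0,0,0,0]
    - [120,-3.3,0,0,0,0,0]
    - [120,-3.3,0,0,0,0,0]

```text
t: 13.6
tcp_pos: [0.4272, 0.2315, -0.028]
tool_rot: [0.662, 0.749, -0.001, -0.0]
force: [-0.5, 0.1, -0.1]
finger_gap: 0.528
```

drive_tool:
  increments:
    - [120,-0.2,0,0,0,0,0]
    - [120,-0.4,0,0,0,0,0]
    - [120,-0.4,0,0,0,0,0]

```text
t: 13.9
tcp_pos: [0.4276, 0.2283, -0.028]
tool_rot: [0.662, 0.75, -0.0, -0.0]
force: [-1.1, 2.1, 0.7]
finger_gap: 0.531
```

drive_tool:
  increments:
    - [120,-0.2,0,0,0,0,0]
    - [120,-0.4,0,0,0,0,0]
    - [120,-0.4,0,0,0,0,0]

```text
t: 14.2
tcp_pos: [0.4282, 0.225, -0.028]
tool_rot: [0.662, 0.749, 0.0, -0.0]
force: [-1.0, 6.7, -0.8]
finger_gap: 0.529
```

drive_tool:
  increments:
    - [120,-0.2,0,0,0,0,0]
    - [120,-0.4,0,0,0,0,0]
    - [120,-0.4,0,0,0,0,0]

```text
t: 14.5
tcp_pos: [0.4286, 0.2248, -0.0278]
tool_rot: [0.663, 0.748, 0.002, -0.001]
force: [-4.0, 27.1, -0.1]
finger_gap: 0.528
```

drive_tool:
  increments:
    - [120,-0.2,0,0,0,0,0]
    - [120,-0.4,0,0,0,0,0]
    - [120,-0.4,0,0,0,0,0]

```text
t: 14.8
tcp_pos: [0.4289, 0.2245, -0.0274]
tool_rot: [0.664, 0.748, 0.004, -0.002]
force: [-8.9, 48.8, 0.7]
finger_gap: 0.531
```

drive_tool:
  increments:
    - [120,1.5,0,0,0,0,0]
    - [120,3,0,0,0,0,0]
    - [120,3.5,0,-4,0,0,0]
    - [120,3.5,0,-9,0,0,0]
    - [120,2,2,-14,0,0,0.15]
    - [120,0,5,-18,0,0,0.3]
    - [120,-2,9,-18,0,0,0.45]
    - [120,-4,12.5,-18,0,0,0.6]
    - [120,-4,12.5,-18,0,0,0.75]
    - [120,-4,12.5,-18,0,0,0.9]
    - [120,-4,12.5,-18,0,0,1.05]
    - [120,-4,12.5,-18,0,0,1.2]
    - [120,-4,12.5,-18,0,0,1.35]
    - [120,-4,12.5,-18,0,0,1.5]
    - [120,-4,12.5,-18,0,0,1.571]
    - [120,-4,12.5,-18,0,0,1.571]
    - [120,-4,12.5,-18,0,0,1.571]

```text
t: 16.5
tcp_pos: [0.558, 0.1918, 0.1519]
tool_rot: [0.998, 0.063, -0.0, 0.0]
force: [-0.1, -0.2, -0.5]
finger_gap: 0.532
```

```bash
python3 - <<'E'
from h import *
import pickle
s=manip.sense();print(s['tcp_pos'],s['force'],s['tool_rot'])
p=np.array(s['tcp_pos'][:2])-[.397,.100];c,S=np.cos(.122),np.sin(.122);print(p@[c,S],p@[-S,c])
pickle.dump(manip.camera_model('wrist'),open('w7.pkl','wb'))
im=snap('wrist','w7.png')[:,:,::-1];b=snap('scene','s8.png')[:,:,::-1]
ex=lambda x,y,z:w2px('wrist',[[.397+x*c-y*S,.1+x*S+y*c,z]])[0]
print([ex(*q).round(1) for q in [(0,0,.02),(.09,0,.02),(.09,.11,.02),(0,.11,.02),(0,0,.012),(.07,0,.012),(0,.18,.012)]])
q=np.array([ex(0,0,.01),ex(.09,.11,.02),ex(0,.12,.01),ex(.09,0,.01)]);l=q.min(0)-15;h=q.max(0)+15
l=np.maximum(l,0).astype(int);h=h.astype(int);print(l,h)
A=im[l[1]:h[1],l[0]:h[0]];f=min(400/A.shape[1],500/A.shape[0]);A=cv2.resize(A,None,fx=f,fy=f,interpolation=cv2.INTER_CUBIC);print(f,A.shape)
B=cv2.resize(b[235:345,290:410],(400,367),interpolation=cv2.INTER_CUBIC)
H=max(A.shape[0],367);o=np.zeros((H,A.shape[1]+400,3),np.uint8);o[:A.shape[0],:A.shape[1]]=A;o[:367,A.shape[1]:]=B
cv2.imwrite('pics/c8.png',o)
E
```

```text
[0.55795588 0.19180148 0.15188448] [-0.05010409 -0.24256357 -0.45737117] [ 9.98036763e-01  6.26286096e-02 -3.95542761e-04  3.47043662e-04]
0.1709315533078115 0.071531202557669
[array([400.1, 406.9]), array([406.5, 315.7]), array([274.2, 315.4]), array([277.2, 406.7]), array([398.5, 401.1]), array([403.2, 332.5]), array([201.4, 400.7])]
[252 295] [419 414]
2.395209580838323 (285, 400, 3)
```

View pics/c8.png

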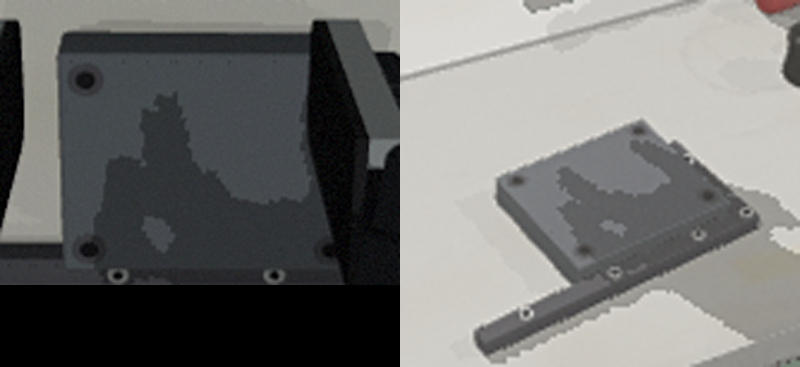

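The scene crop shows the plate seated against both rails. A light final press toward the long rail will confirm it by contact.

drive_tool:
  increments:
    - [120,0,1.6,4,0,0,0]
    - [120,0,1.6,9,0,0,0]
    - [120,0,1.6,13,0,0,0]
    - [120,0,1.6,16,0,0,0]
    - [120,0,1.6,17.5,0,0,0]
    - [120,0,1.6,18,0,0,0]
    - [120,-2,1.6,18,0,0,0]
    - [120,-4,1.6,18,0,0,0]
    - [120,-5.5,1.6,18,0,0,0]
    - [120,-6.5,1.6,18,0,0,0]
    - [120,-6.8,1.6,18,0,0,0]
    - [120,-6.8,1.6,18,0,0,0]

```text
t: 17.8
tcp_pos: [0.4938, 0.1682, -0.0271]
tool_rot: [0.998, 0.062, 0.001, -0.0]
force: [0.2, 0.4, -1.1]
finger_gap: 0.528
```

drive_tool:
  increments:
    - [120,-0.2,0,0,0,0,0]
    - [120,-0.4,0,0,0,0,0]
    - [120,-0.4,0,0,0,0,0]

```text
t: 18.1
tcp_pos: [0.489, 0.1676, -0.0279]
tool_rot: [0.998, 0.062, 0.0, -0.0]
force: [-0.2, 0.4, -0.7]
finger_gap: 0.528
```

drive_tool:
  increments:
    - [120,-0.2,0,0,0,0,0]
    - [120,-0.4,0,0,0,0,0]
    - [120,-0.4,0,0,0,0,0]

```text
t: 18.4
tcp_pos: [0.4881, 0.1675, -0.0277]
tool_rot: [0.998, 0.062, 0.003, -0.0]
force: [5.3, 0.9, -2.5]
finger_gap: 0.527
```

drive_tool:
  increments:
    - [120,-0.3,0,0,0,0,0]
    - [120,-0.3,0,0,0,0,0]
    - [120,-0.3,0,0,0,0,0]

```text
t: 18.7
tcp_pos: [0.4883, 0.1675, -0.0272]
tool_rot: [0.998, 0.062, 0.006, -0.0]
force: [7.7, 2.8, -2.8]
finger_gap: 0.529
```

drive_tool:
  increments:
    - [120,1.5,0,0,0,0,0]
    - [120,3,0,0,0,0,0]
    - [120,4,0,0,0,0,0]
    - [120,5,0,-4,0,0,0]
    - [120,8,0,-9,0,0,0]
    - [120,10,0,-14,0,0,0]
    - [120,10,-6,-18,0,0,0]
    - [120,10,-10,-20,0,0,0]
    - [120,10,-10,-20,0,0,0]
    - [120,10,-10,-20,0,0,0]
    - [120,10,-10,-20,0,0,0]

```text
t: 19.8
tcp_pos: [0.5676, 0.2781, 0.1716]
tool_rot: [0.998, 0.062, -0.001, 0.001]
force: [0.5, -1.1, 0.2]
finger_gap: 0.529
```

```bash
python3 - <<'E'
from h import *
s=manip.sense();print(s['tcp_pos'],s['force'])
b=snap('scene','s9.png')[:,:,::-1].copy();a=cv2.imread('pics/s8.png')
for n,(u,v,d) in dict(tape=(457,270,24),loupe=(414,251,12),bush=(200,308,14),plate=(342,290,28)).items():
    ref=a if n=='plate' else cv2.imread('pics/s0.png')
    r=cv2.matchTemplate(b[v-d-12:v+d+12,u-d-12:u+d+12],ref[v-d:v+d,u-d:u+d],cv2.TM_CCOEFF_NORMED);_,m,_,l=cv2.minMaxLoc(r);print(n,round(m,3),l[0]-12,l[1]-12)
B=b[245:335,290:420]
c,S=np.cos(.122),np.sin(.122)
print([w2px('scene',[[.397+x*c-y*S,.1+x*S+y*c,z]])[0].round(1) for x,y,z in [(0,0,.02),(.09,0,.02),(.09,.11,.02),(0,.11,.02)]])
cv2.imwrite('pics/c9.png',cv2.resize(B,None,fx=6,fy=6,interpolation=cv2.INTER_CUBIC))
E
```

```text
[0.56758193 0.27808837 0.17158063] [ 0.50499745 -1.05640352  0.2063871 ]
tape 0.698 0 0
loupe 0.99 0 0
bush 0.994 0 0
plate 0.965 0 0
[array([388.8, 295. ]), array([361.7, 270.2]), array([317.6, 288.2]), array([343. , 315.7])]
```

```bash
python3 -c "
from h import *
print(manip.sense()['t'],manip.sign_off())"
```

```text
the job is handed in; nothing more can be done
19.85 None
```

I pushed the grey cover plate into the inside corner of the stop and handed the job in at 19.85 s. No verdict was reported. I used the two half-open fingers: first square against the long rail, then along it into the short rail, then a light press back onto the long rail.

**Seating:**
- The long-rail push stalled at the same tool position both times, about 98.6 mm from the corner.
- The short-rail push stalled at 119.7 mm, against about 119 mm expected for contact, with the force rising to about 49 N.
- The crop taken before the final press shows the plate up against both rails. Image matching found no plate shift between that crop and the hand-in.

**Bystanders:** image matching found no movement of the tape, loupe or bush. The tape match was weak (0.70). I think the arm was partly covering it in the reference picture, but I didn't confirm that.

**Checks that failed or disagreed:**
- The fingertips sat about 35–40 mm behind the reported TCP, not the roughly 13 mm at most the description implies. The first approach passed over the plate without touching it, so I lowered the tool in small steps with force checks.
- The wrist image put the plate's free end about 2 mm short of my estimate from the stop's corner. That is within the measuring error.
- I couldn't view the last close-up because the 12-picture limit was reached, so the final position rests on the force and image-matching checks.

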